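# Turn a screwdriver pack round in its sleeve

### The arm

A 6-joint arm with a two-finger parallel gripper is mounted at the origin on the work surface. World frame = base frame: x ahead of the robot, y to its left, z up, the work surface at z = 0. Lengths are in mm, angles in rad, forces in N, time in s.
With the tool pointing down it reaches from about 350 to 975 mm from the base axis. Payload 17.4 kg.
Tool frame: the origin (TCP) lies midway between the tips of the shut fingers; the grasp point (between the pads) lies 19 mm behind it (bot.grasp_offset is the distance from the TCP to the grasp point, in mm); z points along the fingers, y is the direction in which the jaws open and shut (so a half turn about z gives the same grasp; the last joint's range is limited). The gripper opens to 85 mm and grips with 20 to 120 N. Pads are 22 mm wide; open, the fingers measure 114 mm over their backs; the gripper's body (76 mm by 85 mm) begins 54 mm behind the grasp point. The pads swing forward as they close: fully open they stand 13 mm farther back than shut.
Start: joints at [-1.2, 0.116, 1.442, -0, 1.584, -0.038], TCP at [268.31, -619.388, 197.303] pointing down, gripper open.
Joint ranges: [-2.83, 2.83], [-0.83, 2.19], [0.07, 2.5], [-1.14, 4.28], [0.01, 3], [-2.97, 2.97]. Speed limits (rad/s): [1.89, 1.89, 2.22, 3.14, 3.14, 3.14].

### API

Orientations are given as a rotation vector (axis times angle).
In Python, from station import bot, vision gives the robot as it stands.
- The arm moves only by the shell command python3 -m handwheel 'ROWS' [OPENING] [FORCE]. ROWS is text: rows parted by semicolons, each of 6 numbers parted by spaces: the shift along the tool's x, y, z in cm, then the turn, a rotation vector about the tool's x, y, z in degrees. A call has 1 to 12 rows; each row shifts and turns the commanded pose from where the row before left it, along the tool's axes as they then stand; what a row does not reach is not made up. A row lasts 1/8 s, in which the tool goes at most 62.5 mm and 10.7 degrees, less where a joint would pass 70% of its speed; a pose out of reach is approached as far as the arm can. A call is refused whole if a number of a shift passes 6.25 or a number of a turn 10.7, either way. A call with a gripper value outside its range is refused whole. OPENING is the finger opening in cm, from 0 to 8.54, set as the call begins (- or left out, the last holds). The fingers move at their own pace and stop on an object; FORCE is the grip in N (left out, the last holds). Time passes only in rows, so rows that do not move let the fingers close. It gives the time, the measured TCP pose, the force and the opening at its end, in the units of the state.
- bot.state(): the state, without advancing time (a new reading comes with each control period).
- vision.read_camera(name): name is "scene" or "top"; returns the picture (384x512x3 uint8, blue, green, red); there is no depth.
- vision.camera_params(name): a dict with "fov_y" (degrees; the focal length in pixels is half the picture's height over the tangent of half this angle, whatever the lens; pixels are square), "cx", "cy" (the principal point, pixels), "R" (3x3) and "t" (3): a world point X has camera coordinates R X + t. Camera axes: x right, y down, z forward; pixel columns grow to the right and rows downward; lengths in mm; the calibration is good to about 2 mm. A picture is of the moment at which its call begins. camera_params takes no time and is no camera call.
- bot.hand_in(): hands the job in, once; it reports no verdict.
The state is a dict: "time_s": time; "qpos": joint angles; "qvel": joint speeds; "joint_efforts": joint torques, N m; "tool_pos": TCP position; "orientation": TCP orientation; "force": force on the tool from outside, world axes, zero at the start; "moment": the same for the moment, N m; "grip_width": finger opening in mm.
Only numpy, scipy, OpenCV 4.12 (cv2) and the standard library are available. Lean on these libraries where they do the work, as an engineer would, in place of code of your own. Each camera call takes 0.05 s, during which the arm holds its last target.

### The job

One of the two screwdriver packs went into its green half-sleeve the wrong way round, so the steel blade shows and the red handle is hidden. Slide that black tray all the way out of its sleeve, turn it end for end, and slide it back into the same sleeve as far as it goes, right way up, so that the red handle is on show; let go of it. Leave the other pack, whose handle already shows, as it is.

Things in the scene. Friction and masses are not known exactly. Their poses are not given: they have to be found in the camera images.
- tray: Wrongly packed open black plastic tray, 170 long (x) x 50 wide (y) x 32 high, about 0.18 kg, a screwdriver fixed in it below the rim. Origin: centre of underside. +x points to the red-handle end, -x to the blade end, z up. At the start about 50 of its handle end is in the sleeve. Gripped from above across the 50 mm width at its middle, fingers stay clear of the sleeve either way round.
- handle_end (a point): Middle of the tray's handle end face, 85 mm along +x from the tray's origin and 16 mm above its underside.
- sleeve: Its green sleeve, fixed. Origin: under the middle of its mouth, at bench height; +x points into it, z up; mouth faces away from the robot and to its right (about +x -y). Inside: 62 wide, 60 deep (closed end at x = 60), ceiling 48 and roof top 51 above the bench; outside 83 wide. Its floor is a jig board 4 thick, 84 wide, from x = -110 to 70, on which the tray lies. Fully home, the tray's origin is at x = -25, either way round.
- other_tray: The other pack's tray, same size, axes and origin, in an identical green sleeve with its red handle already showing; its sleeve stands beside the first, 170 mm or more away, to the left or right. To be left as it is.
Mind the look-alikes: they are no part of the job. Leave any blue or yellow look-alike of the tray alone. Leave any turquoise look-alike of the sleeve alone.

How it is judged (in metres and radians):
On the way:
1. the tray is drawn right out: its handle end is outside the mouth of the sleeve (x of handle_end in the frame of sleeve below -0.001 m), for 0.1 s.
At the end, for the whole second after the job is handed in: The tray is back in its sleeve blade end first, within 17 mm of fully home, its handle end outside, lying on the board right way up (underside less than 10 mm above the bench, tilt under 0.12 rad), in line with the sleeve within 0.22 rad and 20 mm sideways, released and at rest (x of tray in the frame of sleeve between -0.042 and -0.015 m and y of tray in the frame of sleeve between -0.02 and 0.02 m and z of tray in the frame of sleeve between 0 and 0.01 m and x of handle_end in the frame of sleeve below -0.09 m and angle between the x axis of tray and the x axis of sleeve, either way round below 0.22 rad and angle between tray's own z axis and vertical below 0.12 rad and linear speed of tray below 0.02 m/s); the robot touches nothing.
It fails at once if the other pack's tray is shifted by more than 15 mm (distance of other_tray from where it was at the start of the episode above 0.015 m).
It also fails if it takes over 48 s, if anything falls off the work surface, if the arm or the gripper's body presses on something with over 40 N, if the wrist force passes 120 N, or if a joint passes its speed limit or range.

## Working session

There is one attempt and no reset: what is moved stays moved. The work goes in short steps, Python scripts to look and compute and a shell command to move; the robot and the scene stay as the last step left them, time stands still between calls to the robot, and variables do not carry over. Pictures are saved under pics/ and viewed, and the job is handed in when it is done.

```bash
mkdir -p pics; ls; python3 - <<'E'
from station import bot, vision
import cv2
for n in("scene","top"):
    cv2.imwrite(f"pics/{n}0.png",vision.read_camera(n)); p=vision.camera_params(n); print(n,p)
s=bot.state();print(s["time_s"],s["tool_pos"],s["orientation"],s["force"],s["grip_width"])
E
```

```text
pics
scene {'fov_y': 42.532534909948424, 'cx': 251.73774675516606, 'cy': 188.191655981794, 'R': array([[ 0.84151527,  0.54022839, -0.00231015],
       [ 0.35363475, -0.55408049, -0.75361613],
       [-0.40840483,  0.63336254, -0.65731073]]), 't': array([-364.73123032, -144.73379637, 1290.13483195])}
top {'fov_y': 45.42162123739598, 'cx': 257.48421283672536, 'cy': 184.93710014389873, 'R': array([[-0.0250455 , -0.99960261, -0.01293582],
       [-0.99050262,  0.02656327, -0.1349035 ],
       [ 0.1351935 ,  0.00943424, -0.9907743 ]]), 't': array([-14.56471312, 467.52294334, 885.59910092])}
0.1 [ 268.23460638 -619.18743704  196.63188703] [-3.07515466e+00 -6.37475447e-01  2.82740501e-04] [ 0.53430795 -0.30401226 -0.15478545] 85.20314421420899
```

View pics/scene0.png

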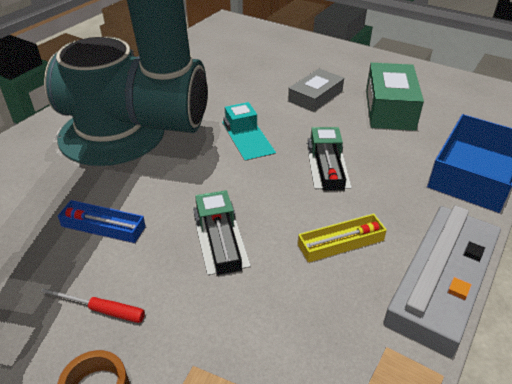

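View pics/top0.png

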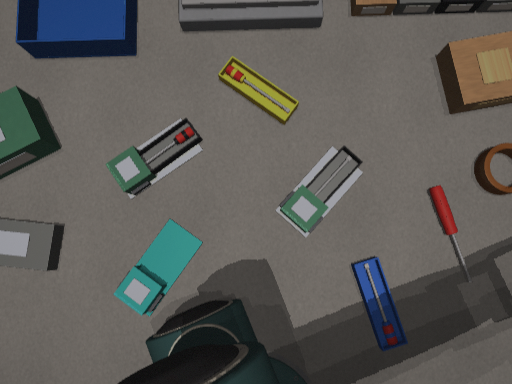

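Candidates: the green sleeve at top (305,208) / scene (215,205), with a steel blade showing, and the one at top (128,170) / scene (327,138), with a red handle showing. The first fits the job. The blue (380,303), yellow (258,90) and turquoise (158,268) items are look-alikes. I'll confirm with an enlarged crop.

```bash
cat > h.py <<'E'
import numpy as np, cv2
from station import bot, vision
def ray(n,uv,z):
    p=vision.camera_params(n); f=192/np.tan(np.radians(p["fov_y"])/2)
    R=np.array(p["R"]);t=np.array(p["t"])
    d=R.T@np.array([(uv[0]-p["cx"])/f,(uv[1]-p["cy"])/f,1]); c=-R.T@t
    return c+d*(z-c[2])/d[2]
def proj(n,X):
    p=vision.camera_params(n); f=192/np.tan(np.radians(p["fov_y"])/2)
    c=np.array(p["R"])@X+np.array(p["t"]); return np.array([f*c[0]/c[2]+p["cx"],f*c[1]/c[2]+p["cy"]])
E
python3 - <<'E'
import cv2,numpy as np
from h import *
a=cv2.imread("pics/top0.png");b=cv2.imread("pics/scene0.png")
c=cv2.resize(a[135:245,265:375],(550,550),interpolation=cv2.INTER_CUBIC)
cv2.imwrite("pics/crop_top.png",c)
cv2.imwrite("pics/crop_sc.png",cv2.resize(b[180:280,180:260],(480,600),interpolation=cv2.INTER_CUBIC))
hsv=cv2.cvtColor(a,cv2.COLOR_BGR2HSV)
print("green",hsv[190,305],"board",a[172,350],a[165,320])
g=cv2.inRange(hsv,(60,70,40),(84,255,255)); g[:, :265]=0;g[:,375:]=0;g[:135]=0;g[245:]=0
# fill label
cs=cv2.findContours(g,cv2.RETR_EXTERNAL,cv2.CHAIN_APPROX_NONE)[0];k=max(cs,key=cv2.contourArea)
r=cv2.minAreaRect(k);print(r); bx=cv2.boxPoints(r)
for q in bx: print(q,ray("top",q,51)[:2])
print(cv2.approxPolyDP(k,4,True)[:,0].tolist())
E
```

```text
green [ 72  94 109] board [73 76 76] [165 158 157]
((303.9137878417969, 208.0344696044922), (35.29433059692383, 34.21473693847656), 41.633541107177734)
[279.3586  209.09654] [415.87755206 -68.13613323]
[302.08963 183.52412] [ 464.78825198 -114.11205225]
[328.46896 206.9724 ] [ 417.51762771 -163.4571622 ]
[305.73795 232.54482] [ 369.30148694 -117.49294416]
[[302, 185], [281, 210], [306, 231], [327, 207]]
```

View pics/crop_top.png

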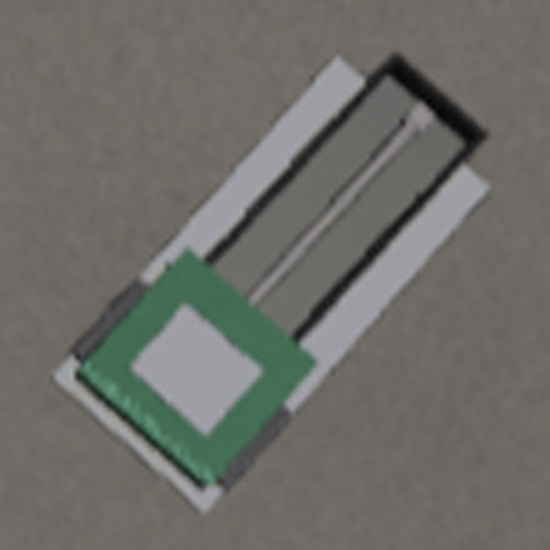

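View pics/crop_sc.png

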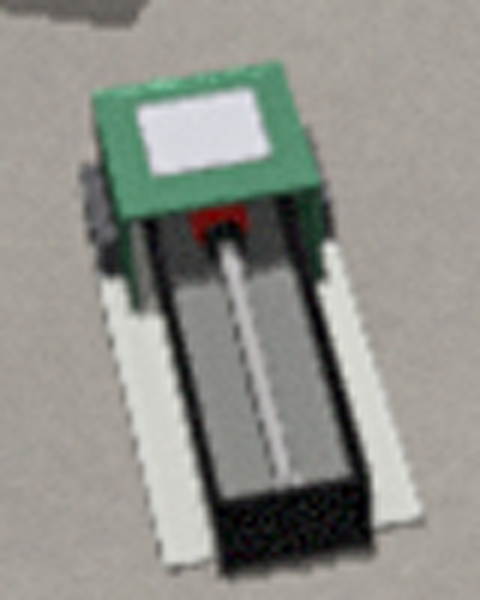

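The top crop confirms it: steel blade showing, tray blade end at about (354,150), red handle just visible inside the mouth at scene (217,217). Now the frame from the corners.

```bash
python3 - <<'E'
import numpy as np
from h import *
def T(c): return (c[0]+.5)/5-.5+265,(c[1]+.5)/5-.5+135
def S(c): return (c[0]+.5)/6-.5+180,(c[1]+.5)/6-.5+180
pt={}
for n,c,z in [("mL",(190,249),51),("mR",(316,355),51),("bkL",(78,368),51),("bkR",(212,488),51),
 ("bdBackL",(55,378),4),("bdBackR",(207,512),4),("bdFarL",(340,57),4),("bdFarR",(490,185),4),("tL",(398,52),36),("tR",(487,132),36)]:
    pt[n]=ray("top",T(c),z)[:2];print(n,pt[n].round(1))
for n,c,z in [("s mR?",(120,215),51),("s mL?",(325,185),51),("s board R",(170,570),4),("s board L",(425,522),4),("s tR",(218,500),36),("s tL",(370,478),36)]:
    print(n,ray("scene",S(c),z)[:2].round(1))
p=pt
d=lambda a,b:np.linalg.norm(p[a]-p[b]).round(1)
print("mouth w",d("mL","mR"),"board w",d("bdFarL","bdFarR"),d("bdBackL","bdBackR"),"len",d("bdFarL","bdBackL"),d("bdFarR","bdBackR"),"tray",d("tL","tR"))
bb=(p["bdBackL"]+p["bdBackR"])/2; bf=(p["bdFarL"]+p["bdFarR"])/2
ax=(bb-bf)/np.linalg.norm(bb-bf); ori=bf+ax*110
print("axis",ax,np.degrees(np.arctan2(ax[1],ax[0])),"origin",ori, bb-ax*70, "mouth mid",(p["mL"]+p["mR"])/2)
te=(p["tL"]+p["tR"])/2
e=p["tR"]-p["tL"]; print("mouth dir",p["mR"]-p["mL"],"tray end dir",e, np.degrees(np.arctan2(e[1],e[0]))-90+180+0)
print("tray end in sleeve",(te-ori)@ax,"lat",(te-ori)@np.array([-ax[1],ax[0]]))
E
```

```text
mL [ 463. -115.]
mR [ 420.2 -162.3]
bkL [417.6 -69.8]
bkR [ 369.9 -119.9]
bdBackL [417.7 -62.1]
bdBackR [ 361.7 -122. ]
bdFarL [ 548.3 -184.6]
bdFarR [ 492.7 -243.8]
tL [ 542.6 -202.9]
tR [ 509.  -236.7]
s mR? [ 415.1 -163.6]
s mL? [ 464.3 -115. ]
s board R [ 493.1 -246. ]
s board L [ 550.1 -186.5]
s tR [ 506.4 -235.8]
s tL [ 540.9 -203.3]
mouth w 63.8 board w 81.2 82.0 len 179.1 178.9 tray 47.7
axis [-0.73082741  0.6825623 ] 136.95580394138136 origin [ 440.08272105 -139.13607312] [ 440.84487471 -139.84789282] mouth mid [ 441.62712338 -138.66318674]
mouth dir [-42.81435445 -47.2422185 ] tray end dir [-33.6065822  -33.81465166] -44.82317938664846
tray end in sleeve -117.7150077880329 lat 0.39814264711770037
```

Sizes check out: board 82 x 179 mm, mouth width 64 mm across the roof corners (edge rounding), tray end 48 mm wide, and both views agree within 3 mm. The sleeve is at (440.5,-139.3) with axis 137°, and the tray origin is at x≈-33. Next I'll work out the moves.

```bash
cat >> h.py <<'E'
from scipy.spatial.transform import Rotation as Ro
O=np.array([440.5,-139.3]);TH=np.radians(137.0);AX=np.array([np.cos(TH),np.sin(TH)]);AY=np.array([-AX[1],AX[0]])
def go(x,y,z,yaw):
    """sleeve x,y, TCP z, world yaw of tool y (deg): shift (cm) in present tool axes, and turn(deg) to do"""
    s=bot.state();p=np.array(s["tool_pos"]);R=Ro.from_rotvec(s["orientation"])
    w=np.r_[O+x*AX+y*AY,z]
    Y=np.array([np.cos(np.radians(yaw)),np.sin(np.radians(yaw)),0]);Z=np.array([0,0,-1.])
    Rt=Ro.from_matrix(np.c_[np.cross(Y,Z),Y,Z])
    q=p[:2]-O
    print("t",round(s["time_s"],2),"sleeve xy",(q@AX).round(1),(q@AY).round(1),"z",p[2].round(1),"shift cm",(R.inv().apply(w-p)/10).round(2),"turn deg",np.degrees((R.inv()*Rt).as_rotvec()).round(2))
    print("q6",np.round(s["qpos"][5],2),"F",np.round(s["force"],1),"w",round(s["grip_width"],1))
E
python3 -c "
from h import *
go(-33,0,110,47)"
```

```text
t 0.1 sleeve xy -201.3 468.5 z 196.6 shift cm [ 36.2  -34.15   8.7 ] turn deg [-4.0000e-02 -6.0000e-02 -1.1358e+02]
q6 -0.04 F [ 0.5 -0.3 -0.2] w 85.2
```

```bash
python3 -m handwheel '3.62 -3.415 0.4 0 0 0;3.62 -3.415 0.4 0 0 0;3.62 -3.415 0.4 0 0 0;3.62 -3.415 0.4 0 0 0;3.62 -3.415 0.4 0 0 0;3.62 -3.415 0.4 0 0 0;3.62 -3.415 0.4 0 0 0;3.62 -3.415 0.4 0 0 0;3.62 -3.415 0.4 0 0 0;3.62 -3.415 0.4 0 0 0' 8.54 40
python3 -m handwheel '0 0 0.3 0 0 -10.3;0 0 0.3 0 0 -10.3;0 0 0.3 0 0 -10.3;0 0 0.3 0 0 -10.3;0 0 0.3 0 0 -10.3;0 0 0.3 0 0 -10.3;0 0 0.3 0 0 -10.3;0 0 0.3 0 0 -10.3;0 0 0.3 0 0 -10.3;0 0 0.3 0 0 -10.3;0 0 0.3 0 0 -10.3;0 0 0 0 0 0'
python3 -c "
from h import *
go(-33,0,110,47)
cv2.imwrite('pics/s1.png',vision.read_camera('scene'))"
```

```text
time_s: 1.35
tool_pos: [465.0, -160.5, 157.1]
orientation: [3.076, 0.638, 0.0]
force: [-0.0, 0.0, -0.1]
grip_width: 85.2
time_s: 2.85
tool_pos: [464.5, -162.1, 123.9]
orientation: [-1.16, -2.919, 0.0]
force: [-0.2, 0.5, -0.2]
grip_width: 85.6
t 2.85 sleeve xy -33.1 0.3 z 123.9 shift cm [0.01 0.03 1.39] turn deg [-0.02 -0.04 -0.34]
q6 -1.2 F [-0.2  0.5 -0.2] w 85.6
```

View pics/s1.png

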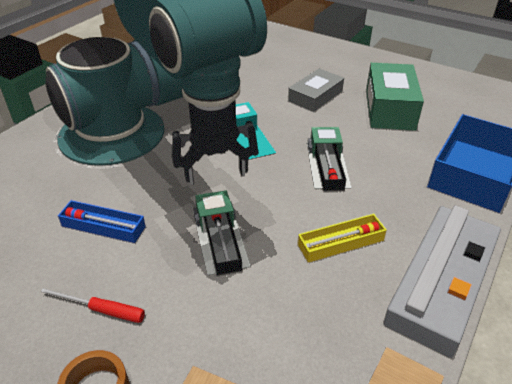

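The scene picture shows the open jaws (fingers at about (180,160) and (250,155)) straddling the line of the tray above it, with no contact. Descending, then closing.

```bash
python3 -m handwheel '0 0 3 0 0 -0.3;0 0 3 0 0 0;0 0 2 0 0 0;0 0 1.5 0 0 0;0 0 1 0 0 0;0 0 0.6 0 0 0;0 0 0.6 0 0 0;0 0 0 0 0 0'
python3 -m handwheel '0 0 0 0 0 0;0 0 0 0 0 0;0 0 0 0 0 0;0 0 0 0 0 0;0 0 0 0 0 0;0 0 0 0 0 0;0 0 0 0 0 0;0 0 0 0 0 0' 4 50
python3 -c "
from h import *
go(-140,0,7,47)"
```

```text
time_s: 3.9
tool_pos: [464.7, -162.1, 7.2]
orientation: [-1.151, -2.923, -0.0]
force: [0.3, 0.5, 0.2]
grip_width: 85.6
time_s: 4.9
tool_pos: [464.7, -162.1, 7.3]
orientation: [-1.151, -2.923, 0.0]
force: [-0.7, -0.0, -0.4]
grip_width: 40.2
t 4.9 sleeve xy -33.3 0.2 z 7.3 shift cm [-1.067e+01  1.000e-02  3.000e-02] turn deg [-0.    0.    0.02]
q6 -1.21 F [-0.7 -0.  -0.4] w 40.2
```

The opening of 40 is less than the tray's 50 mm, so something is off. Looking.

```bash
python3 -c "
from h import *
a=vision.read_camera('scene');b=vision.read_camera('top')
cv2.imwrite('pics/s2.png',np.hstack([cv2.resize(a[130:290,160:290],(390,480)),cv2.resize(b[130:250,260:360],(400,480))]))
print(bot.state()['grip_width'])"
```

```text
40.1070823552926
```

View pics/s2.png

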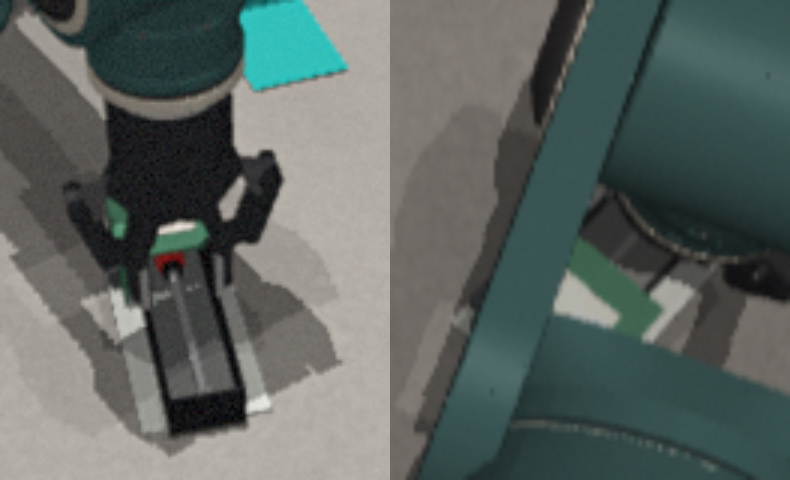

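The pads appear to stand against the tray walls (crop: fingers at (135,280) and (220,270), tray between them). I'll command a tighter opening to see whether the fingers are stopped.

```bash
python3 -m handwheel '0 0 0 0 0 0;0 0 0 0 0 0;0 0 0 0 0 0;0 0 0 0 0 0' 3 60
python3 -c "
from h import *
a=vision.read_camera('scene')
cv2.imwrite('pics/s3.png',cv2.resize(a[170:280,170:270],(545,600),interpolation=cv2.INTER_CUBIC))
print(bot.state()['grip_width'])"
```

```text
time_s: 5.5
tool_pos: [464.7, -162.1, 7.3]
orientation: [1.151, 2.923, -0.0]
force: [1.0, 0.0, 0.1]
grip_width: 29.7
30.186675815585478
```

View pics/s3.png

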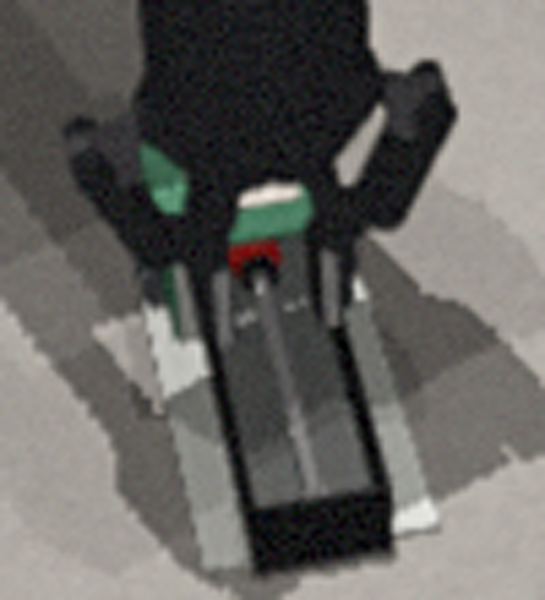

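```bash
python3 -c "
from h import *
k=5.45
for y in (-42,-25,-15,15,25):
  for z in (10,36,45):
    w=np.r_[O-44*AX+y*AY,z];p=(proj('scene',w)-170)*k;print(y,z,p.round())
s=bot.state();print({k:np.round(v,2) for k,v in s.items()})
"
```

```text
-42 10 [397. 375.]
-42 36 [396. 326.]
-42 45 [396. 309.]
-25 10 [352. 384.]
-25 36 [351. 335.]
-25 45 [350. 317.]
-15 10 [326. 389.]
-15 36 [323. 340.]
-15 45 [323. 322.]
15 10 [245. 404.]
15 36 [242. 355.]
15 45 [240. 337.]
25 10 [218. 409.]
25 36 [214. 360.]
25 45 [213. 342.]
{'time_s': np.float64(5.55), 'qpos': array([-0.39, -0.17,  2.04, -0.  ,  1.27, -1.21]), 'qvel': array([-0., -0.,  0., -0.,  0., -0.]), 'joint_efforts': array([ 1.000e-02, -4.351e+01, -5.795e+01,  0.000e+00,  0.000e+00,
        0.000e+00]), 'tool_pos': array([ 464.76, -162.12,    7.34]), 'orientation': array([ 1.15,  2.92, -0.  ]), 'force': array([-0.3 ,  0.7 , -0.09]), 'moment': array([ 0.02,  0.02, -0.01]), 'grip_width': np.float64(30.19)}
```

```bash
python3 -c "
from h import *
for dz in (0,13,30,45):
  for y in (-42,42):
    for x in(-44,-22): print(dz,y,x,proj('scene',np.r_[O+x*AX+y*AY,124+dz]).round(1))
a=cv2.imread('pics/s1.png');cv2.imwrite('pics/s1c.png',cv2.resize(a[110:200,150:280],(780,540),interpolation=cv2.INTER_CUBIC))
"
```

```text
0 -42 -44 [242.  196.8]
0 -42 -22 [239.3 189.2]
0 42 -44 [197.3 204.4]
0 42 -22 [195.3 196.6]
13 -42 -44 [241.9 191.5]
13 -42 -22 [239.2 184. ]
13 42 -44 [196.7 199.2]
13 42 -22 [194.8 191.4]
30 -42 -44 [241.8 184.5]
30 -42 -22 [239. 177.]
30 42 -44 [196.  192.1]
30 42 -22 [194.  184.4]
45 -42 -44 [241.7 178.2]
45 -42 -22 [238.9 170.7]
45 42 -44 [195.4 185.8]
45 42 -22 [193.4 178. ]
```

View pics/s1c.png

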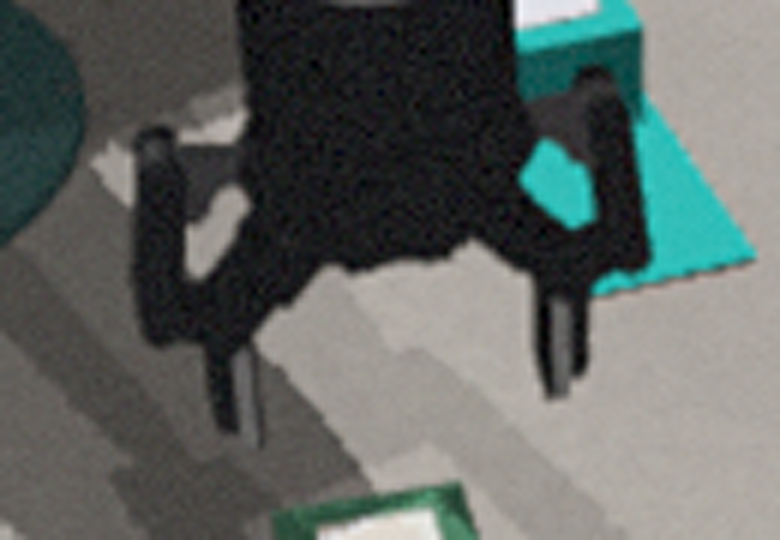

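Both pictures put the finger tips about 45 mm above the reported TCP height (s1: right tip at (243,176), expected 191; s3: tips at z≈45). That also explains why the fingers closed freely above the rim. Sideways agreement is within about 2 mm. So the tips sit roughly 30 mm higher than reported. I'll open and go down in small, force-watched steps.

```bash
python3 -m handwheel '0 0 0 0 0 0;0 0 0 0 0 0;0 0 0 0 0 0;0 0 0 0 0 0;0 0 0 0 0 0;0 0 0 0 0 0' 8.54 60
python3 -m handwheel '0 0 0.4 0 0 0;0 0 0.4 0 0 0;0 0 0.2 0 0 0;0 0 0 0 0 0'
python3 -c "
from h import *
a=vision.read_camera('scene')
cv2.imwrite('pics/s4.png',cv2.resize(a[160:280,160:280],(600,600),interpolation=cv2.INTER_CUBIC))
go(-33,0,-20,47)
for dz in (0,13,30,45):
  for y in (-42,42):
    print(dz,y,((proj('scene',np.r_[O-44*AX+y*AY,-3+dz])-160)*5).round())
"
```

```text
time_s: 6.3
tool_pos: [464.7, -162.1, 7.3]
orientation: [-1.151, -2.923, -0.0]
force: [0.3, -0.0, 0.8]
grip_width: 85.5
time_s: 6.8
tool_pos: [464.6, -162.1, -2.9]
orientation: [-1.151, -2.923, -0.0]
force: [0.1, -1.1, 0.1]
grip_width: 85.5
t 6.85 sleeve xy -33.3 0.2 z -2.8 shift cm [0.03 0.02 1.72] turn deg [-0.   -0.01  0.02]
q6 -1.21 F [0.2 0.1 1.7] w 85.7
0 -42 [415. 416.]
0 42 [210. 455.]
13 -42 [415. 394.]
13 42 [208. 433.]
30 -42 [414. 365.]
30 42 [205. 404.]
45 -42 [413. 339.]
45 42 [202. 377.]
```

View pics/s4.png

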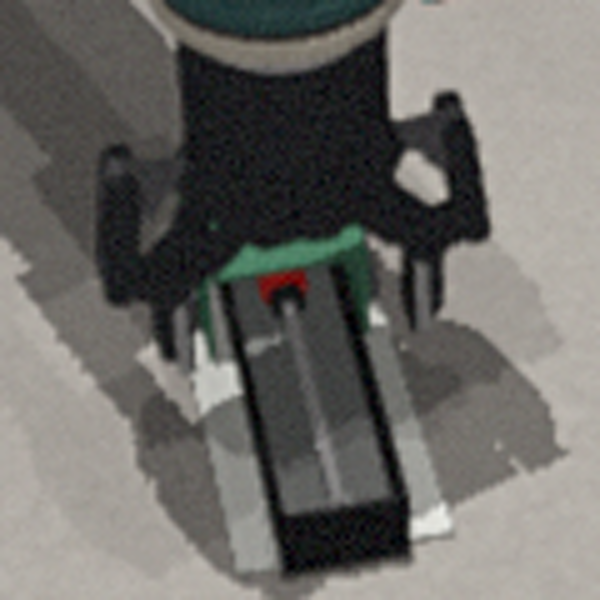

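Tips now read z≈45 (right (422,328), left (182,365)), still above the board and clear of the tray. Going down 26 mm more in steps.

```bash
python3 -m handwheel '0 0 0.5 0 0 0;0 0 0.5 0 0 0;0 0 0.4 0 0 0;0 0 0 0 0 0'
python3 -m handwheel '0 0 0.4 0 0 0;0 0 0.4 0 0 0;0 0 0.3 0 0 0;0 0 0.1 0 0 0;0 0 0 0 0 0'
python3 -c "
from h import *
a=vision.read_camera('scene')
cv2.imwrite('pics/s5.png',cv2.resize(a[160:280,160:280],(600,600),interpolation=cv2.INTER_CUBIC))
go(-33,0,-30,47)
for z in (0,10,20,30):
  for y in (-42,-48,42,48):
    print(z,y,((proj('scene',np.r_[O-44*AX+y*AY,z])-160)*5).round())
"
```

```text
time_s: 7.35
tool_pos: [464.5, -162.0, -17.1]
orientation: [-1.151, -2.923, -0.0]
force: [-0.1, -0.3, 0.2]
grip_width: 85.4
time_s: 7.98
tool_pos: [464.7, -162.1, -28.8]
orientation: [-1.151, -2.923, -0.0]
force: [0.2, -0.8, -0.2]
grip_width: 85.4
t 8.03 sleeve xy -33.3 0.2 z -28.6 shift cm [0.03 0.02 0.14] turn deg [0.   0.   0.02]
q6 -1.21 F [-0.  -0.9 -0.8] w 85.2
0 -42 [415. 411.]
0 -48 [429. 409.]
0 42 [210. 450.]
0 48 [195. 453.]
10 -42 [415. 394.]
10 -48 [429. 392.]
10 42 [208. 433.]
10 48 [193. 436.]
20 -42 [414. 377.]
20 -48 [429. 374.]
20 42 [206. 416.]
20 48 [191. 419.]
30 -42 [414. 360.]
30 -48 [428. 357.]
30 42 [204. 399.]
30 48 [189. 401.]
```

View pics/s5.png

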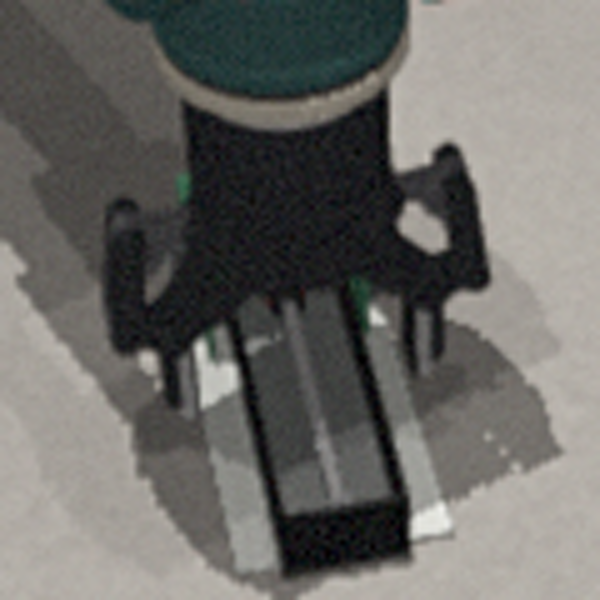

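Tips at (425,374) and (190,415) give z≈20, beside the tray walls, with force ≈0. Closing.

```bash
python3 -m handwheel '0 0 0 0 0 0;0 0 0 0 0 0;0 0 0 0 0 0;0 0 0 0 0 0;0 0 0 0 0 0;0 0 0 0 0 0;0 0 0 0 0 0;0 0 0 0 0 0' 3 60
python3 -c "
from h import *
a=vision.read_camera('scene')
cv2.imwrite('pics/s6.png',cv2.resize(a[160:280,160:280],(600,600),interpolation=cv2.INTER_CUBIC))
go(-140,0,-28,47)
"
```

```text
time_s: 9.02
tool_pos: [465.0, -162.2, -28.3]
orientation: [1.151, 2.923, -0.0]
force: [-0.4, -0.3, 5.0]
grip_width: 49.2
t 9.07 sleeve xy -33.5 0.1 z -28.3 shift cm [-10.65   0.    -0.03] turn deg [0.01 0.03 0.02]
q6 -1.21 F [-0.9  1.   5.3] w 49.3
```

View pics/s6.png

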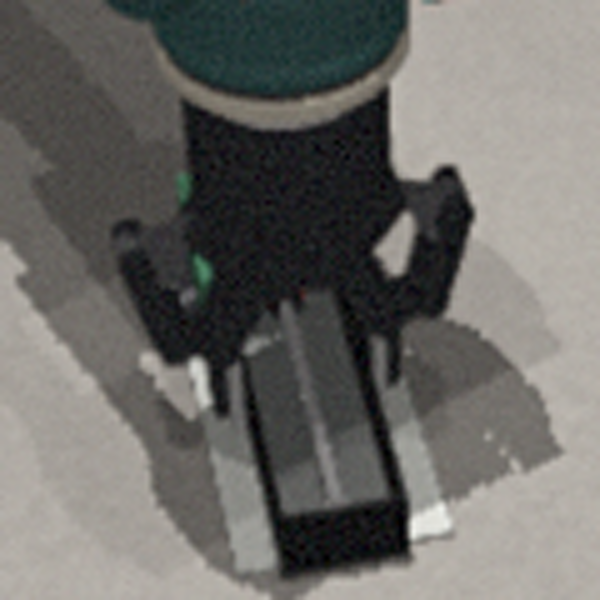

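Stopped at 49.2 mm with the tray between the pads: gripped. Drawing out with a slight lift.

```bash
python3 -m handwheel '0 0 -0.2 0 0 0;-1 0 0 0 0 0;-1 0 0 0 0 0;-1 0 0 0 0 0;-1 0 0 0 0 0;-1.2 0 0 0 0 0;-1.2 0 0 0 0 0;-1.2 0 0 0 0 0;-1.2 0 0 0 0 0;-1.2 0 0 0 0 0;-1 0 0 0 0 0;0 0 0 0 0 0' 
python3 -m handwheel '0 0 0 0 0 0;0 0 -1 0 0 0;0 0 -2 0 0 0;0 0 -2.5 0 0 0;0 0 -2.5 0 0 0;0 0 -1 0 0 0;0 0 0 0 0 0' 
python3 -c "
from h import *
a=vision.read_camera('scene')
cv2.imwrite('pics/s7.png',a);cv2.imwrite('pics/t7.png',vision.read_camera('top'))
go(-140,0,62,-133)
"
```

```text
time_s: 10.58
tool_pos: [545.6, -237.5, -26.8]
orientation: [-1.151, -2.923, -0.0]
force: [-0.2, 0.7, -2.0]
grip_width: 48.9
time_s: 11.45
tool_pos: [545.5, -237.2, 64.3]
orientation: [1.15, 2.922, -0.0]
force: [-0.6, 0.3, -2.2]
grip_width: 49.6
t 11.55 sleeve xy -142.9 0.2 z 62.6 shift cm [0.29 0.02 0.06] turn deg [ 7.0000e-02 -2.0000e-02 -1.7998e+02]
q6 -1.27 F [-0.3  0.9 -2.3] w 49.1
```

View pics/s7.png

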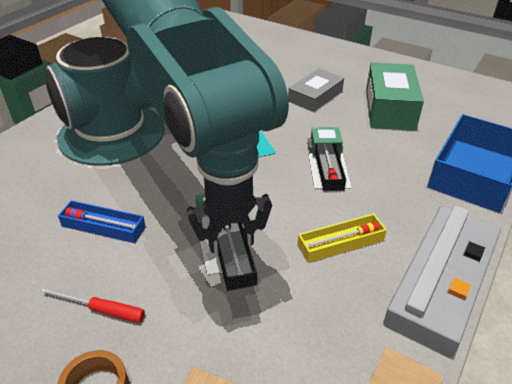

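View pics/t7.png

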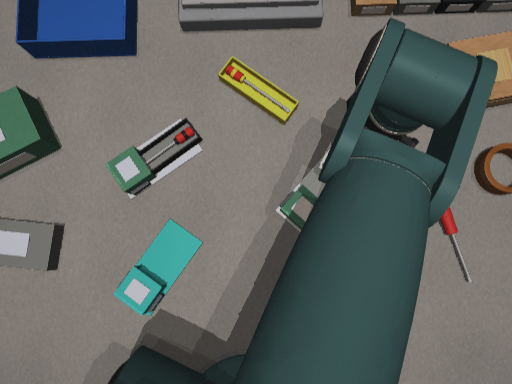

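The tray hangs in the gripper (scene (235,260)) at underside ≈95 mm, and the weight reads about 2 N. Turning a half turn in the +z tool direction, which keeps joint 6 within range.

```bash
python3 -m handwheel '0 0 0 0 0 5;0 0 0 0 0 10;0 0 0 0 0 10;0 0 0 0 0 10;0 0 0 0 0 10;0 0 0 0 0 10;0 0 0 0 0 10;0 0 0 0 0 10;0 0 0 0 0 10;0 0 0 0 0 10;0 0 0 0 0 10;0 0 0 0 0 10'
python3 -m handwheel '0 0 0 0 0 10;0 0 0 0 0 10;0 0 0 0 0 10;0 0 0 0 0 10;0 0 0 0 0 10;0 0 0 0 0 10;0 0 0 0 0 5;0 0 0 0 0 0;0 0 0 0 0 0'
python3 -c "
from h import *
a=vision.read_camera('scene')
cv2.imwrite('pics/s8.png',cv2.resize(a[170:320,160:310],(600,600),interpolation=cv2.INTER_CUBIC))
go(-143,0,-24,-133)
"
```

```text
time_s: 13.05
tool_pos: [544.7, -236.9, 62.0]
orientation: [-3.084, -0.591, 0.002]
force: [0.5, -0.8, -0.7]
grip_width: 49.3
time_s: 14.18
tool_pos: [545.0, -237.0, 62.7]
orientation: [-2.924, 1.148, 0.001]
force: [0.2, -1.1, -1.8]
grip_width: 49.0
t 14.22 sleeve xy -143.1 0.2 z 62.9 shift cm [-0.01 -0.02  8.69] turn deg [0.01 0.03 0.12]
q6 1.87 F [-0.8  0.6 -1.3] w 49.2
```

View pics/s8.png

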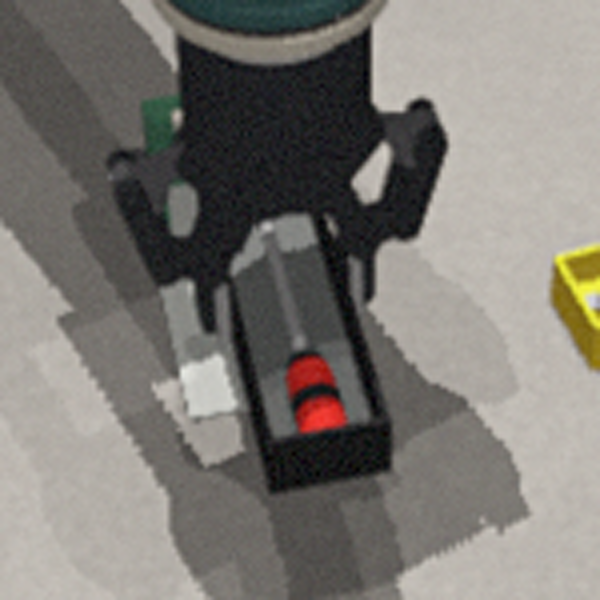

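```bash
python3 -c "
from h import *
for z in (95,127):
  for y in (-25,25):
    for x in (-228,-58): print(z,y,x,((proj('scene',np.r_[O+x*AX+y*AY,z])-[160,170])*4).round())
"
```

```text
95 -25 -228 [394. 463.]
95 -25 -58 [301. 179.]
95 25 -228 [273. 488.]
95 25 -58 [195. 197.]
127 -25 -228 [395. 412.]
127 -25 -58 [299. 128.]
127 25 -228 [271. 437.]
127 25 -58 [191. 147.]
```

The tray is turned end for end and level: handle end corners at crop (272,490), (390,465) against predicted (273,488), (394,463), red handle outermost. Lowering to 2 mm above the board, then inserting.

```bash
python3 -m handwheel '0 0 2 0 0 0;0 0 2.5 0 0 0;0 0 2 0 0 0;0 0 1.2 0 0 0;0 0 0.8 0 0 0;0 0 0.4 0 0 0;0 0 0 0 0 0;0 0 0 0 0 0'
python3 -c "
from h import *
a=vision.read_camera('scene')
cv2.imwrite('pics/s9.png',cv2.resize(a[170:320,160:310],(600,600),interpolation=cv2.INTER_CUBIC))
go(-25,0,-26,-133)
for z in (6,38):
  for y in (-25,25):
    for x in (-228,-58): print(z,y,x,((proj('scene',np.r_[O+x*AX+y*AY,z])-[160,170])*4).round())
"
```

```text
time_s: 15.22
tool_pos: [545.5, -237.3, -25.1]
orientation: [2.923, -1.151, 0.001]
force: [-0.3, -0.3, -1.6]
grip_width: 49.1
t 15.28 sleeve xy -143.6 0.0 z -25.1 shift cm [-1.186e+01 -1.000e-02  8.000e-02] turn deg [-0.01 -0.05  0.02]
q6 1.87 F [ 0.6  0.3 -1.9] w 49.2
6 -25 -228 [393. 591.]
6 -25 -58 [305. 307.]
6 25 -228 [280. 616.]
6 25 -58 [206. 326.]
38 -25 -228 [393. 547.]
38 -25 -58 [304. 263.]
38 25 -228 [278. 572.]
38 25 -58 [202. 282.]
```

View pics/s9.png

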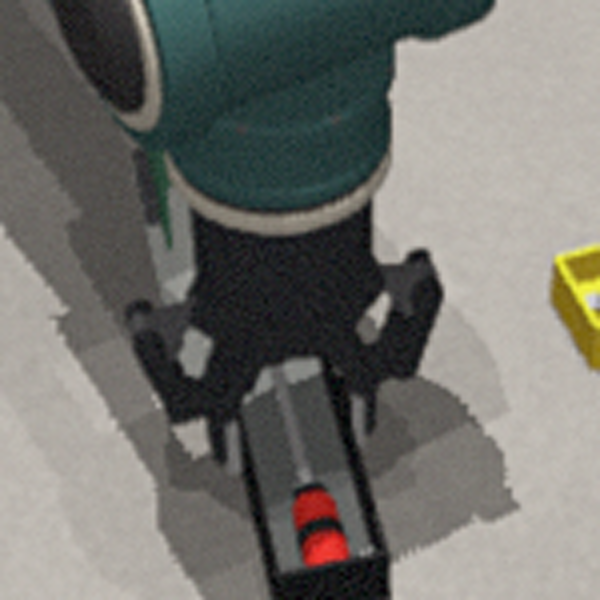

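The rim corners at (275,572) and (387,552) match the prediction, so the tray is in line. Pushing in.

```bash
python3 -m handwheel '-1 0 0 0 0 0;-1 0 0 0 0 0;-1 0 0 0 0 0;-1 0 0 0 0 0;-1 0 0 0 0 0;-1 0 0 0 0 0;0 0 0 0 0 0'
python3 -m handwheel '-1 0 0 0 0 0;-1 0 0 0 0 0;-1 0 0 0 0 0;-0.8 0 0 0 0 0;-0.6 0 0 0 0 0;-0.4 0 0 0 0 0;-0.3 0 0 0 0 0;0 0 0 0 0 0'
python3 -c "
from h import *
go(-25,0,-26,-133)"
```

```text
time_s: 16.15
tool_pos: [500.9, -195.8, -25.6]
orientation: [-2.923, 1.15, -0.0]
force: [0.2, -0.8, -1.8]
grip_width: 49.2
time_s: 17.15
tool_pos: [464.0, -161.4, -25.7]
orientation: [-2.923, 1.151, -0.0]
force: [0.1, 0.1, -1.1]
grip_width: 49.4
t 17.15 sleeve xy -32.3 0.2 z -25.7 shift cm [-0.73 -0.02  0.03] turn deg [-0.   -0.    0.02]
q6 1.93 F [ 0.1  0.1 -1.1] w 49.4
```

```bash
python3 -m handwheel '-0.2 0 0 0 0 0;-0.2 0 0 0 0 0;0 0 0 0 0 0'
python3 -m handwheel '-0.1 0 0 0 0 0;-0.1 0 0 0 0 0;-0.1 0 0 0 0 0;0 0 0 0 0 0'
python3 -c "
from h import *
go(-25,0,-28,-133)
a=vision.read_camera('scene')
cv2.imwrite('pics/s10.png',cv2.resize(a[160:280,160:280],(600,600),interpolation=cv2.INTER_CUBIC))
for x in (-110,-115):
  for y in (-25,25): print(x,y,((proj('scene',np.r_[O+x*AX+y*AY,37])-160)*5).round())"
```

```text
time_s: 17.52
tool_pos: [461.0, -158.7, -25.7]
orientation: [-2.923, 1.151, 0.0]
force: [-0.3, -0.3, -1.3]
grip_width: 49.1
time_s: 18.02
tool_pos: [458.9, -156.6, -25.7]
orientation: [2.923, -1.151, 0.0]
force: [1.2, 0.0, -1.0]
grip_width: 49.6
t 18.02 sleeve xy -25.2 0.2 z -25.7 shift cm [-0.02 -0.02  0.23] turn deg [-0.   -0.    0.03]
q6 1.94 F [ 1.2  0.  -1. ] w 49.6
-110 -25 [411. 479.]
-110 25 [279. 504.]
-115 -25 [414. 489.]
-115 25 [282. 514.]
```

View pics/s10.png

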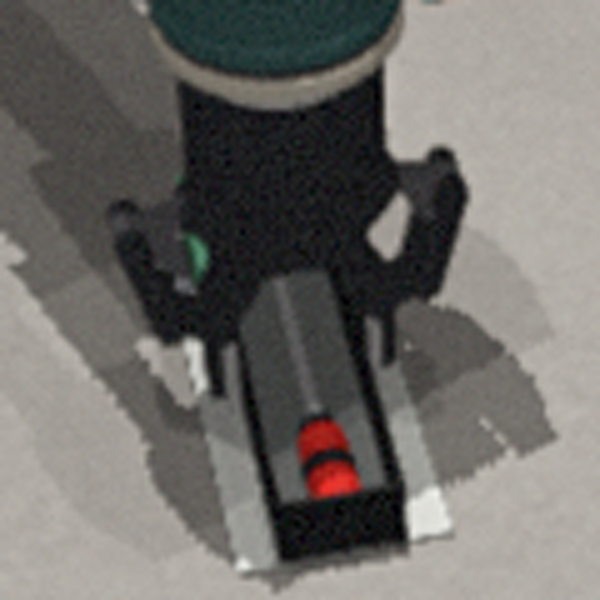

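The rim corners at (275,502) and (407,488) put the handle end at x≈-111, nearly home. A few more 1 mm steps to feel the closed end.

```bash
python3 -m handwheel '-0.1 0 0 0 0 0;0 0 0 0 0 0'
python3 -m handwheel '-0.1 0 0 0 0 0;0 0 0 0 0 0'
python3 -m handwheel '-0.1 0 0 0 0 0;0 0 0 0 0 0'
```

```text
time_s: 18.32
tool_pos: [458.1, -156.0, -25.7]
orientation: [-2.923, 1.151, 0.0]
force: [-0.5, 0.3, -1.6]
grip_width: 49.0
time_s: 18.58
tool_pos: [457.4, -155.3, -25.7]
orientation: [2.923, -1.151, 0.0]
force: [-0.9, 0.5, -1.5]
grip_width: 49.1
time_s: 18.82
tool_pos: [456.6, -154.6, -25.7]
orientation: [-2.923, 1.151, 0.0]
force: [1.4, 0.1, -1.6]
grip_width: 48.7
```

```bash
python3 -m handwheel '-0.1 0 0 0 0 0;0 0 0 0 0 0'
python3 -m handwheel '-0.1 0 0 0 0 0;0 0 0 0 0 0'
python3 -c "
from h import *
go(-25,0,-28,-133)"
```

```text
time_s: 19.08
tool_pos: [456.4, -154.2, -25.4]
orientation: [2.923, -1.151, 0.002]
force: [3.9, -3.6, -2.8]
grip_width: 49.3
time_s: 19.32
tool_pos: [456.5, -154.2, -25.0]
orientation: [2.922, -1.15, 0.006]
force: [9.8, -9.6, -5.5]
grip_width: 49.2
t 19.32 sleeve xy -21.9 0.1 z -25.0 shift cm [ 0.31 -0.    0.3 ] turn deg [-0.03 -0.22  0.03]
q6 1.94 F [ 9.8 -9.6 -5.5] w 49.2
```

Contact at the closed end (about 14 N along the axis): the tray is home. Easing back 1 mm, setting it down 2.5 mm, then opening.

```bash
python3 -m handwheel '0.1 0 0 0 0 0;0.05 0 0.1 0 0 0;0 0 0.1 0 0 0;0 0 0.05 0 0 0;0 0 0 0 0 0'
python3 -m handwheel '0 0 0 0 0 0;0 0 0 0 0 0;0 0 0 0 0 0;0 0 0 0 0 0;0 0 0 0 0 0;0 0 0 0 0 0;0 0 0 0 0 0' 8.54
python3 -m handwheel '0 0 -0.5 0 0 0;0 0 -1 0 0 0;0 0 -2 0 0 0;0 0 -3 0 0 0;0 0 -4 0 0 0;0 0 -4 0 0 0;0 0 -4 0 0 0;0 0 0 0 0 0'
python3 -c "
from h import *
go(-200,260,150,-133)"
```

```text
time_s: 19.95
tool_pos: [456.3, -154.3, -28.2]
orientation: [2.923, -1.151, 0.0]
force: [2.2, -1.5, -0.7]
grip_width: 48.8
time_s: 20.82
tool_pos: [456.3, -154.3, -28.2]
orientation: [2.923, -1.151, -0.0]
force: [0.3, -0.8, -0.3]
grip_width: 85.6
time_s: 21.82
tool_pos: [457.5, -154.7, 160.8]
orientation: [2.923, -1.151, 0.009]
force: [-0.1, -0.1, -1.7]
grip_width: 85.4
t 21.82 sleeve xy -22.9 -0.3 z 160.8 shift cm [17.69 26.04  1.12] turn deg [-0.12 -0.3   0.02]
q6 1.94 F [-0.1 -0.1 -1.7] w 85.4
```

```bash
python3 -m handwheel '2.5 3.7 0 0 0 0;2.5 3.7 0 0 0 0;2.5 3.7 0 0 0 0;2.5 3.7 0 0 0 0;2.5 3.7 0 0 0 0;2.5 3.7 0 0 0 0;2.5 3.7 0 0 0 0;0 0 0 0 0 0'
python3 -c "
from h import *
a=vision.read_camera('scene');b=vision.read_camera('top')
cv2.imwrite('pics/s11.png',a);cv2.imwrite('pics/t11.png',b)
cv2.imwrite('pics/c11.png',np.hstack([cv2.resize(b[135:245,265:375],(400,400),interpolation=cv2.INTER_CUBIC),cv2.resize(a[180:280,180:260],(320,400),interpolation=cv2.INTER_CUBIC)]))"
```

```text
time_s: 22.82
tool_pos: [406.7, -464.9, 155.6]
orientation: [-2.921, 1.154, 0.003]
force: [-0.7, 0.3, -0.2]
grip_width: 85.6
```

View pics/t11.png

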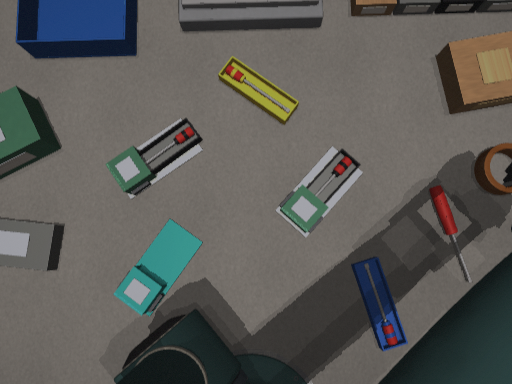

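View pics/c11.png

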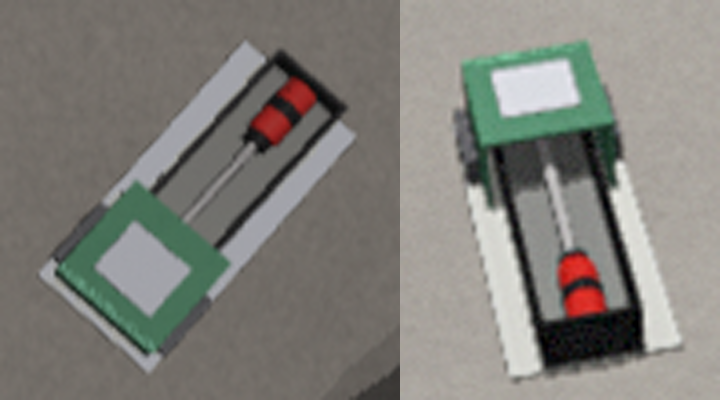

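The handle shows, the tray is in line and home, and the other pack at (155,155) looks unmoved. One numeric check, then hand in.

```bash
python3 -c "
from h import *
k=400/110
P=[ray('top',((c[0]+.5)/k-.5+265,(c[1]+.5)/k-.5+135),36)[:2] for c in ((277,50),(347,107))]
P+=[ray('scene',((c[0]+.5)/4-.5+180,(c[1]+.5)/4-.5+180),36)[:2] for c in ((640,312),(540,325)) for c in [(c[0]-400,c[1])]]
for p in P: print(((p-O)@AX).round(1),((p-O)@AY).round(1))
a=cv2.imread('pics/top0.png')[110:200,100:210];b=cv2.imread('pics/t11.png')[110:200,100:210]
print('other diff',cv2.absdiff(a,b).mean(),cv2.absdiff(a,b).max())
s=bot.state();print(s['time_s'],np.round(s['force'],1))
bot.hand_in()"
```

```text
-108.3 -23.8
-109.2 25.6
-112.5 -19.6
-108.6 27.0
other diff 3.104309764309764 9
22.925 [-0.  -0.   0.1]
the job is handed in; nothing more can be done
```

I drew the wrongly packed tray right out of its green sleeve, turned it end for end, pushed it back in until it met the closed end, and let go. I handed in at 22.9 s of the 48 s allowed; no verdict was reported.

**Tray position:** in the last pictures the red handle is on show. The handle end is at sleeve x of about -109 mm in the top view and -111 mm in the scene view, so the tray's origin is at about -25 mm, which is fully home. It lies level and within a few mm sideways and about 1–2° of the sleeve's line (the scene-view corners are rougher).

**Other pack:** its patch of the top picture matches the first one to within image noise, so I take it as unmoved. The gripper was clear and the force read 0 N.

**What disagreed:** the fingertips turned out to be about 30 mm higher than the reported TCP height. My first grasp therefore closed in the air above the tray without contact. I found the offset in the pictures, went down in force-watched steps to a TCP reading of -28 mm, and the second grasp held.

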